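# Test and set the side gaps of a cabinet door with feeler gauges

### The arm

A 6-joint arm with a two-finger parallel gripper is mounted at the origin on a cart in front of the work surface, level with it; the furniture and walls round the work are solid. World frame = base frame: x ahead of the robot, y to its left, z up, the work surface at z = 0. Lengths are in m, angles in rad, forces in N, time in s.
With the tool pointing down it reaches from about 0.35 to 0.975 m from the base axis. Payload 4.9 kg.
Tool frame: the origin (TCP) lies midway between the tips of the shut fingers; the grasp point (between the pads) lies r.grip_depth behind it (r.grip_depth is the distance from the TCP to the grasp point, in m); z points along the fingers, y is the line along which they close (so a half turn about z gives the same grasp; the last joint's range is limited). The gripper opens to 85 mm and grips with 20 to 120 N. Pads are 22 mm wide; open, the fingers measure 114 mm over their backs; the gripper's body (76 mm by 85 mm) begins 54 mm behind the grasp point. The pads swing forward as they close: fully open they stand 13 mm farther back than shut.
Start: joints at [1.044, 0.053, 1.613, -0, 1.476, -0.119], TCP at [0.248, 0.574, 0.231] pointing down, gripper open.
Joint ranges: [-3.01, 3.01], [-1.01, 2.22], [0.06, 2.58], [-1.02, 4.17], [0.09, 2.62], [-3.14, 3.14]. Speed limits (rad/s): [2.57, 2.57, 3.14, 3.14, 3.14, 3.14].

### API

Orientations are given as a unit quaternion [x, y, z, w].
In Python, from plant import r, imaging gives the robot as it stands.
- The arm moves only by the tool step_arm, never from a script. Its argument "targets" is one flat list of numbers, 7 for each row, row after row: the finger opening in mm, from 0 to 85.4, then the shift along the tool's x, y, z each as a share of 0.04 m, from -1 to 1, then the turn, a rotation vector about the tool's x, y, z each as a share of 6 degrees, from -1 to 1. In form: [hand, dx, dy, dz, wx, wy, wz, hand, dx, dy, dz, wx, wy, wz, ...]. A call has 1 to 10 rows; each row shifts and turns the commanded pose from where the row before left it, along the tool's axes as they then stand; what a row does not reach is not made up. A row lasts 1/10 s, in which the tool goes at most 50 mm and 8.59 degrees, less where a joint would pass 70% of its speed; a pose out of reach is approached as far as the arm can. A call with a number of a shift or a turn outside -1 to 1 is refused whole. A call with a gripper value outside its range is refused whole. The fingers move at their own pace and stop on an object; the grip force is fixed at half the most. Time passes only in rows, so rows that do not move let the fingers close. It gives the time, the measured TCP pose, the force, the opening and the grip force at its end, in the units of the state.
- r.get_obs(): the state, without advancing time (a new reading comes with each control period).
- imaging.camera(name): name is "side" or "top"; returns (picture, depth): 400x640x3 uint8, blue, green, red; 400x640 float32, m along the optical axis (not along the pixel's ray), 0 where there is no reading.
- imaging.get_calibration(name): a dict with "intrinsics" (3x3 intrinsics, pixels), "xyz" and "attitude" of the camera in the world. Camera axes: x right, y down, z forward; pixel columns grow to the right and rows downward; lengths in m; the calibration is good to about 2 mm. A picture is of the moment at which its call begins. get_calibration takes no time and is no camera call.
- r.job_done(): hands the job in; it is judged then, once.
The state is a dict: "t": time; "joints": joint angles; "qvel": joint speeds; "joint_torque": joint torques, N m; "tool_pos": TCP position; "eef_rot": TCP orientation; "wrist_force": force on the tool from outside, world axes, zero at the start; "moment": the same for the moment, N m; "finger_gap": finger opening in m; "grasp_force": force on a finger pad.
Only numpy, scipy, OpenCV 4.12 (cv2) and the standard library are available. Lean on these libraries where they do the work, as an engineer would, in place of code of your own. Each camera call takes 0.05 s, during which the arm holds its last target. There are 200 camera calls.

### The job

The white cabinet door has slipped sideways on its slackened hinges, so one of its two side gaps (left or right) may be too tight; set the door so that both side gaps take a 4 mm feeler gauge. Slide a gauge gently down into a side gap: if it jams, do not force it but try the other side, and leave it standing fully home where it fits; then ease the door over towards it by the door's handle as far as is needed for the second gauge to slide fully home in the gap opposite. Leave both gauges standing in the gaps, one each side, and do not disturb the things lying about.

Things in the scene. Friction and masses are not known exactly. Their poses are not given: they have to be found in the camera images.
- cabinet: small wooden wall cabinet, fixed, lying on its back, 205 (x) x 230 (y) x 85 high, walls 15 thick, hollow. A white door 170 (x) x 190 (y) x 18 thick is let into the 200 wide (y) opening on top, flush with the frame at 85. Origin: centre of the underside; x away from the robot, y left, z up. The 2.5 gaps at the door's near and far ends are not to be gauged
- left_edge (a point): top inner edge of the cabinet's left frame wall, half-way along its length. The left gap runs from here towards the cabinet's -y as far as the door's edge, and 85 either way along the cabinet's x. Left and right gap add up to 10 wide, so one of them always takes a blade. Axes as the cabinet's
- right_edge (a point): top inner edge of the cabinet's right frame wall, half-way along its length. The right gap runs from here towards the cabinet's +y as far as the door's edge, and 85 either way along x. Axes as the cabinet's
- handle_mid (a point): point fixed to the cabinet where the middle of the door's steel bar handle would be with the door centred. The bar is 10 thick, 80 long along the cabinet's x, its axis 32 above the door's face, on two end legs. Door and handle slide along y only, up to 4.6 either way, against 5 N of friction, and stay where left; where they stand is not known
- gauge_a_grip (a point): orange-handled feeler gauge, 70 g, standing upright in the stand. The point is the centre of its orange grip, which is 54 high, 32 wide (x), 12 thick (y). Below the grip: black stop flange 5 high, 36 x 22, its underside 32 below the point; then a steel blade 4 thick (y), 28 wide (x), 30 long, with a rounded nose. Fully home: flange resting on frame and door
- gauge_b_grip (a point): a second gauge, the same: orange-handled feeler gauge, 70 g, standing upright in the stand. The point is the centre of its orange grip, which is 54 high, 32 wide (x), 12 thick (y). Below the grip: black stop flange 5 high, 36 x 22, its underside 32 below the point; then a steel blade 4 thick (y), 28 wide (x), 30 long, with a rounded nose. Fully home: flange resting on frame and door
- stand: dark wooden gauge stand, fixed, 160 (x) x 56 (y) x 42 high, with two slots 76 apart along x in which the gauges stand, blade down, flange on its top; origin: centre of the underside
- driver: small screwdriver with a red handle, 128 long, 18 thick, left of the cabinet; a bystander
- tape_measure: yellow tape measure, 64 x 71 x 35 high, farther left; a bystander
- masking_tape: roll of cream masking tape lying flat, 90 across, 25 high, beyond the stand; a bystander
- pencil: red pencil, 185 long, 8 thick, lying before the cabinet; a bystander
There are look-alikes about, which are no part of the job. What is shaped like the part that bears gauge_a_grip but green is not meant.

How it is judged:
On the way:
1. a gauge goes fully home in the side gap that takes it (((z of gauge_a_grip in the frame of cabinet between 0.1135 and 0.1205 m and y of gauge_a_grip in the frame of cabinet between 0.0905 and 0.1005 m and x of gauge_a_grip in the frame of cabinet between -0.08 and 0.08 m and angle between gauge_a_grip's own z axis and vertical below 0.1 rad) or (z of gauge_a_grip in the frame of cabinet between 0.1135 and 0.1205 m and y of gauge_a_grip in the frame of cabinet between -0.1005 and -0.0905 m and x of gauge_a_grip in the frame of cabinet between -0.08 and 0.08 m and angle between gauge_a_grip's own z axis and vertical below 0.1 rad) or (z of gauge_b_grip in the frame of cabinet between 0.1135 and 0.1205 m and y of gauge_b_grip in the frame of cabinet between 0.0905 and 0.1005 m and x of gauge_b_grip in the frame of cabinet between -0.08 and 0.08 m and angle between gauge_b_grip's own z axis and vertical below 0.1 rad) or (z of gauge_b_grip in the frame of cabinet between 0.1135 and 0.1205 m and y of gauge_b_grip in the frame of cabinet between -0.1005 and -0.0905 m and x of gauge_b_grip in the frame of cabinet between -0.08 and 0.08 m and angle between gauge_b_grip's own z axis and vertical below 0.1 rad))), for 0.2 s.
At the end, for the whole second after the job is handed in: one gauge stands in the left side gap and the other in the right, both fully home (flange within 3.5 mm of lying on frame and door), upright within 0.1 rad, released and at rest ((((z of gauge_a_grip in the frame of cabinet between 0.1135 and 0.1205 m and y of gauge_a_grip in the frame of cabinet between 0.0905 and 0.1005 m and x of gauge_a_grip in the frame of cabinet between -0.08 and 0.08 m and angle between gauge_a_grip's own z axis and vertical below 0.1 rad) and (z of gauge_b_grip in the frame of cabinet between 0.1135 and 0.1205 m and y of gauge_b_grip in the frame of cabinet between -0.1005 and -0.0905 m and x of gauge_b_grip in the frame of cabinet between -0.08 and 0.08 m and angle between gauge_b_grip's own z axis and vertical below 0.1 rad)) or ((z of gauge_b_grip in the frame of cabinet between 0.1135 and 0.1205 m and y of gauge_b_grip in the frame of cabinet between 0.0905 and 0.1005 m and x of gauge_b_grip in the frame of cabinet between -0.08 and 0.08 m and angle between gauge_b_grip's own z axis and vertical below 0.1 rad) and (z of gauge_a_grip in the frame of cabinet between 0.1135 and 0.1205 m and y of gauge_a_grip in the frame of cabinet between -0.1005 and -0.0905 m and x of gauge_a_grip in the frame of cabinet between -0.08 and 0.08 m and angle between gauge_a_grip's own z axis and vertical below 0.1 rad))) and linear speed of each of gauge_a, gauge_b below 0.01 m/s); the robot touches nothing.
It fails at once if a gauge that is not yet home is forced against the cabinet or its door with more than 40 N ((contact force between gauge_a and cabinet above 40 N and z of gauge_a_grip in the frame of cabinet above 0.1205 m) or (contact force between gauge_b and cabinet above 40 N and z of gauge_b_grip in the frame of cabinet above 0.1205 m)).
It fails at once if the door is driven hard against a gauge: more than 80 N on the gauge, its two faces added up (contact force between any of gauge_a, gauge_b and cabinet above 80 N).
It fails at once if the screwdriver, tape measure, masking tape or pencil is moved by more than 20 mm (distance of any of driver, tape_measure, masking_tape, pencil from where it was at the start of the episode above 0.02 m).
It also fails if it takes over 72 s, if anything falls off the work surface, if the arm or the gripper's body presses on something with over 40 N, if the wrist force passes 120 N, or if a joint passes its speed limit or range.

## Working session

There is one attempt and no reset: what is moved stays moved. The work goes in short steps, Python scripts to look and compute and a tool call to move; the robot and the scene stay as the last step left them, time stands still between calls to the robot, and variables do not carry over. Pictures are saved under pics/ and viewed, at most 10 in all, crops included, and the job is handed in when it is done.

Besides the shell and the picture viewer there is one more tool, called after "Emit:" as name(argument=value, ...), one argument or row to a line, values as JSON. step_arm: Moves the arm, as the interface text tells. Its arguments: {"type":"object","properties":{"targets":{"type":"array"}},"required":["targets"]}

```bash
mkdir -p pics
cat > h.py <<'E'
import numpy as np,cv2
from plant import r,imaging
from scipy.spatial.transform import Rotation as R
def cal(n):
    c=imaging.get_calibration(n);a=np.array(c['attitude'],float)
    M=a if a.shape==(3,3) else R.from_quat(a).as_matrix()
    return np.array(c['intrinsics']),np.array(c['xyz']),M
def ray(n,u,v):
    K,p,M=cal(n);d=M@np.linalg.solve(K,[u,v,1.]);return p,d
def onz(n,u,v,z):
    p,d=ray(n,u,v);return p+d*(z-p[2])/d[2]
def pts(n,dep):
    K,p,M=cal(n);v,u=np.mgrid[:400,:640]
    c=np.stack([(u-K[0,2])/K[0,0]*dep,(v-K[1,2])/K[1,1]*dep,dep],-1)
    return c@M.T+p
E
python3 - <<'E'
from h import *
for n in('top','side'):
    b,d=imaging.camera(n);cv2.imwrite(f'pics/{n}0.png',b);np.save(f'{n}0.npy',d);print(imaging.get_calibration(n))
print(r.get_obs(),r.grip_depth)
E
```

```text
{'intrinsics': array([[435.69594171,   0.        , 313.31271738],
       [  0.        , 435.69594171, 200.14012355],
       [  0.        ,   0.        ,   1.        ]]), 'xyz': array([0.35319265, 0.04624944, 1.193247  ]), 'attitude': array([-0.69958268,  0.71008999, -0.05561403,  0.05712585])}
{'intrinsics': array([[365.09693768,   0.        , 329.7283334 ],
       [  0.        , 365.09693768, 194.03231202],
       [  0.        ,   0.        ,   1.        ]]), 'xyz': array([ 0.26129107, -0.66643966,  0.69315979]), 'attitude': array([ 0.88163332, -0.16452856,  0.08476456, -0.43412903])}
{'t': 0.1, 'joints': array([ 1.04396746e+00,  5.32871500e-02,  1.61413621e+00, -4.68309266e-07,
        1.47602451e+00, -1.19010568e-01]), 'qvel': array([-1.32129079e-03, -4.01073057e-03, -1.83405345e-03,  8.98708484e-04,
       -1.38911113e-03,  2.49425835e-05]), 'joint_torque': array([ 6.52177223e-04, -3.94899380e+01, -3.71363354e+01, -1.51260720e-04,
        3.90261586e-03,  1.85898051e-05]), 'tool_pos': array([0.24760122, 0.57325145, 0.23020049]), 'eef_rot': array([ 2.02498922e-01,  9.79282046e-01, -8.79737791e-04, -2.94143432e-04]), 'wrist_force': array([-0.24259968,  0.62307106,  0.45315892]), 'moment': array([-0.03231819, -0.00575012,  0.01095613]), 'grasp_force': 0.0, 'finger_gap': 0.08540753487973311} 0.0187
```

View pics/top0.png

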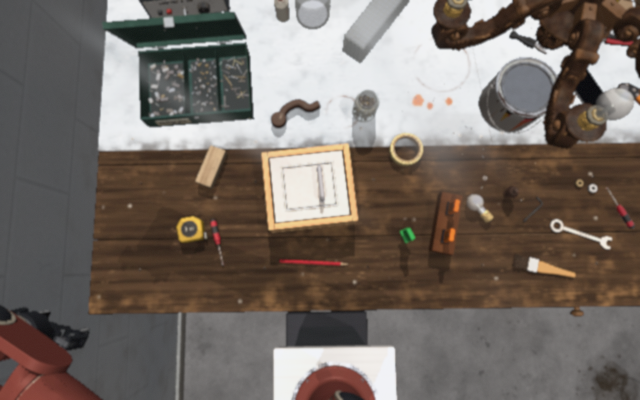

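View pics/side0.png

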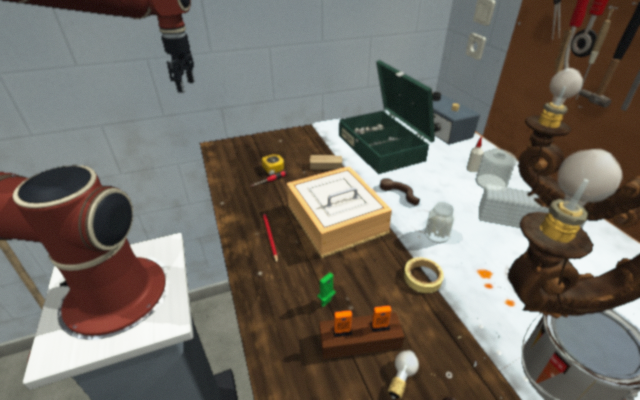

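The top view shows the cabinet around (310,187), the stand around (446,222) with orange grips at about (455,206) and (450,235), and a green look-alike at (407,235). The side view shows the orange grips at (343,321) and (381,316), and the green one at (326,289). The two orange gauges standing in the stand fit the description, and the green one doesn't. I'll measure them and confirm with a crop.

```bash
cat > m.py <<'E'
from h import *
T=cv2.imread('pics/top0.png');S=cv2.imread('pics/side0.png');dt=np.load('top0.npy');ds=np.load('side0.npy')
def orange(b,box):
    h=cv2.cvtColor(b,cv2.COLOR_BGR2HSV);m=cv2.inRange(h,(3,190,120),(16,255,255));k=np.zeros_like(m);x0,y0,x1,y1=box;k[y0:y1,x0:x1]=m[y0:y1,x0:x1];return k
Pt,Ps=pts('top',dt),pts('side',ds)
for n,b,box,P in(('top',T,(430,185,475,260),Pt),('side',S,(325,295,400,340),Ps)):
    m=orange(b,box);N,l,s,c=cv2.connectedComponentsWithStats(m)
    for i in range(1,N):
        if s[i,4]>15:
            q=P[l==i];print(n,s[i],c[i],'med',np.median(q,0).round(4),'min',q.min(0).round(3),'max',q.max(0).round(3))
# cabinet from depth top
m=((abs(Pt[...,2]-.085)<.012)&(dt>0)).astype(np.uint8);k=np.zeros_like(m);k[130:240,250:370]=m[130:240,250:370]
cs,_=cv2.findContours(k,cv2.RETR_EXTERNAL,cv2.CHAIN_APPROX_NONE);c=max(cs,key=cv2.contourArea)
rc=cv2.minAreaRect(c);bx=cv2.boxPoints(rc);print('cab px',rc)
print([onz('top',*p,.085).round(4) for p in bx], 'z',np.median(Pt[...,2][k>0]), 'onz c',onz('top',*rc[0],.085))
# handle
mh=(Pt[...,2]>.105)&(dt>0);mh[:150]=0;mh[225:]=0;mh[:,:270]=0;mh[:,350:]=0
print('handle top',mh.sum(),np.median(Pt[mh],0) if mh.any() else 0)
w=((Ps[...,2]>.02)&(Ps[...,2]<.055)); 
st=((abs(Pt[...,2]-.042)<.01)&(dt>0)).astype(np.uint8);k=np.zeros_like(st);k[180:265,425:470]=st[180:265,425:470]
cs,_=cv2.findContours(k,cv2.RETR_EXTERNAL,cv2.CHAIN_APPROX_NONE);c=max(cs,key=cv2.contourArea);rc=cv2.minAreaRect(c);print('stand',rc,[onz('top',*p,.042).round(4) for p in cv2.boxPoints(rc)])
a=cv2.resize(T[135:265,245:475],None,fx=3.4,fy=3.4,interpolation=cv2.INTER_CUBIC);cv2.imwrite('pics/ct.png',a)
E
python3 m.py
```

```text
top [448 228   7  14  69] [450.98550725 234.75362319] med [ 0.4357 -0.2963  0.099 ] min [ 0.421 -0.317  0.039] max [ 0.459 -0.29   0.103]
side [373 305  19  22 264] [381.76893939 314.17045455] med [ 0.5101 -0.3191  0.0863] min [ 0.492 -0.326 -0.003] max [ 0.571 -0.244  0.103]
side [334 310  19  22 266] [342.86090226 319.09398496] med [ 0.4368 -0.3023  0.0871] min [ 0.419 -0.308 -0.003] max [ 0.485 -0.226  0.102]
cab px ((308.9246826171875, 186.72640991210938), (78.02798461914062, 89.66802215576172), 83.774169921875)
[array([0.6595, 0.185 , 0.085 ]), array([ 0.6822, -0.0495,  0.085 ]), array([ 0.4768, -0.0654,  0.085 ]), array([0.4553, 0.1624, 0.085 ])] z 0.08416972939631917 onz c [0.56695574 0.05815759 0.085     ]
handle top 138 [0.56921043 0.02785976 0.11971221]
stand ((446.92388916015625, 223.0721435546875), (22.359264373779297, 60.28192138671875), 9.659893989562988) [array([ 0.3989, -0.2591,  0.042 ]), array([ 0.5569, -0.2953,  0.042 ]), array([ 0.5458, -0.3537,  0.042 ]), array([ 0.3883, -0.3163,  0.042 ])]
```

View pics/ct.png

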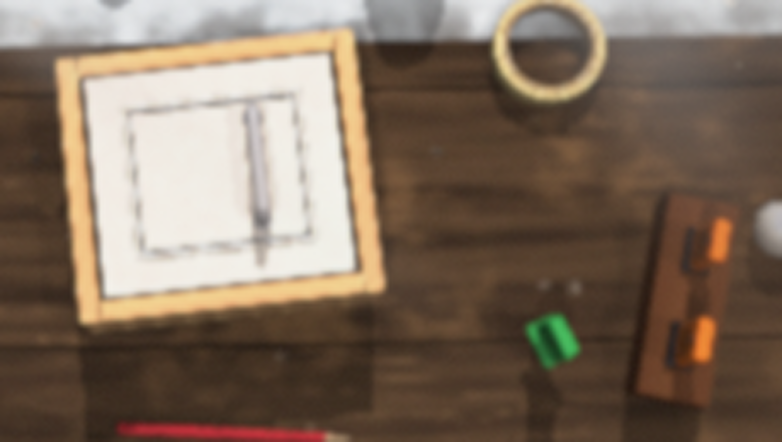

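The crop confirms two orange gauges in the stand at crop (718,240) and (703,340). The green one at (553,340) isn't meant. Dark gap lines show at the door's left and right edges. Next I'll fit the cabinet frame to sub-pixel and compare the gap darkness.

```bash
cat > prof.py <<'E'
from h import *
import sys
from scipy.ndimage import map_coordinates
def project(n,P):
    K,p,M=cal(n);q=(P-p)@M@K.T;return q[...,0]/q[...,2],q[...,1]/q[...,2]
def profile(img,c,yaw,axis,rng,span,z=.085,n='top'):
    # average image along other axis over span; profile along axis
    s=np.arange(rng[0],rng[1],.0005);t=np.linspace(span[0],span[1],80);A,B=np.meshgrid(s,t)
    a,b=(A,B) if axis=='x' else (B,A)
    P=np.stack([c[0]+np.cos(yaw)*a-np.sin(yaw)*b,c[1]+np.sin(yaw)*a+np.cos(yaw)*b,0*a+z],-1)
    u,v=project(n,P);return s,np.stack([map_coordinates(img[...,k].astype(float),[v,u],order=1).mean(0) for k in range(3)],-1)
if __name__=='__main__':
    T=cv2.imread('pics/top0.png');c=np.array([.567,.058]);yaw=np.radians(5.4)
    for it in range(3):
        def edge(axis,rng,span,ch=2):
            s,p=profile(T,c,yaw,axis,rng,span);p=p[:,ch];g=abs(np.gradient(cv2.GaussianBlur(p[:,None],(0,0),3)[:,0]))
            i=g.argmax();w=slice(max(0,i-6),i+7);return (s[w]*g[w]).sum()/g[w].sum()
        e={}
        for h,sp in(('n',(-.08,-.01)),('f',(.01,.08))):
            e['L'+h]=edge('y',(.100,.130),sp);e['R'+h]=edge('y',(-.130,-.1),sp)
        for h,sp in(('r',(-.09,-.01)),('l',(.01,.09))):
            e['N'+h]=edge('x',(-.118,-.09),sp);e['F'+h]=edge('x',(.09,.118),sp)
        print({k:round(v*1e3,1) for k,v in e.items()})
        dy=np.mean([e[k] for k in('Ln','Lf','Rn','Rf')]);dx=np.mean([e[k] for k in('Nr','Nl','Fr','Fl')])
        dyaw=((e['Lf']-e['Ln']+e['Rf']-e['Rn'])/2)/.09/2-((e['Nl']-e['Nr']+e['Fl']-e['Fr'])/2)/.1/2
        c=c+[np.cos(yaw)*dx-np.sin(yaw)*dy,np.sin(yaw)*dx+np.cos(yaw)*dy];yaw+=dyaw;print(c,np.degrees(yaw))
    for nm,rg in(('L',(.085,.108)),('R',(-.108,-.085))):
        s,p=profile(T,c,yaw,'y',rg,(-.075,.075));print(nm);print([(round(a*1e3),*q.astype(int)) for a,q in zip(s[::2],p[::2])])
    mh=pts('top',np.load('top0.npy'));z=mh[...,2];m=(z>.105)&(z<.15);m[:150]=0;m[225:]=0;m[:,:270]=0;m[:,350:]=0
    q=mh[m][:,:2]-c;Rm=np.array([[np.cos(yaw),np.sin(yaw)],[-np.sin(yaw),np.cos(yaw)]]);q=q@Rm.T
    print('handle cab frame',np.median(q,0),np.percentile(q,[5,95],axis=0))
    np.savez('cab.npz',c=c,yaw=yaw)
E
python3 prof.py
```

```text
{'Ln': np.float64(116.0), 'Rn': np.float64(-115.1), 'Lf': np.float64(116.0), 'Rf': np.float64(-115.5), 'Nr': np.float64(-100.0), 'Fr': np.float64(105.9), 'Nl': np.float64(-100.1), 'Fl': np.float64(105.4)}
[0.56977857 0.05862   ] 5.421517151252557
{'Ln': np.float64(115.5), 'Rn': np.float64(-115.5), 'Lf': np.float64(115.6), 'Rf': np.float64(-116.0), 'Nr': np.float64(-103.0), 'Fr': np.float64(103.0), 'Nl': np.float64(-103.0), 'Fl': np.float64(102.5)}
[0.56968352 0.05851007] 5.434851111979134
{'Ln': np.float64(115.6), 'Rn': np.float64(-115.5), 'Lf': np.float64(115.9), 'Rf': np.float64(-115.9), 'Nr': np.float64(-102.6), 'Fr': np.float64(103.3), 'Nl': np.float64(-103.0), 'Fl': np.float64(102.8)}
[0.56983516 0.05854367] 5.547687589079166
L
[(85, np.int64(227), np.int64(235), np.int64(241)), (86, np.int64(227), np.int64(235), np.int64(241)), (87, np.int64(227), np.int64(235), np.int64(241)), (88, np.int64(228), np.int64(235), np.int64(241)), (89, np.int64(227), np.int64(235), np.int64(241)), (90, np.int64(226), np.int64(233), np.int64(240)), (91, np.int64(222), np.int64(230), np.int64(237)),
[... 1428 characters left out ...]
np.int64(133), np.int64(150)), (-96, np.int64(134), np.int64(148), np.int64(160)), (-95, np.int64(160), np.int64(171), np.int64(180)), (-94, np.int64(185), np.int64(196), np.int64(202)), (-93, np.int64(205), np.int64(215), np.int64(220)), (-92, np.int64(218), np.int64(227), np.int64(230)), (-91, np.int64(225), np.int64(233), np.int64(236)), (-90, np.int64(229), np.int64(237), np.int64(239)), (-89, np.int64(231), np.int64(238), np.int64(240)), (-88, np.int64(231), np.int64(238), np.int64(241)), (-87, np.int64(231), np.int64(239), np.int64(241)), (-86, np.int64(231), np.int64(238), np.int64(241))]
handle cab frame [-0.00351643 -0.03015243] [[-0.04215811 -0.03463242]
 [ 0.03712827 -0.02588375]]
```

```bash
cat > go.py <<'E'
import sys
from h import *
# go.py x y z yaw_of_tool_y_deg : remaining turn about tool z, then shift along tool axes after the turn, in shares
o=r.get_obs();M=R.from_quat(o['eef_rot']);m=M.as_matrix();a=np.degrees(np.arctan2(m[1,1],m[0,1]))
x=list(map(float,sys.argv[1:5]));dw=x[3]-a
m2=(R.from_euler('z',dw,degrees=True)*M).as_matrix()
d=m2.T@(np.array(x[:3])-o['tool_pos'])
print('t',o['t'],'pos',o['tool_pos'].round(4),'yaw',a.round(2),'tilt',m[:,2].round(4),'turn shares',round(-dw/6,3),'shift shares',(d/.04).round(3),'F',o['wrist_force'].round(1),'gap',round(o['finger_gap'],4),'j6',o['joints'][5].round(2))
E
python3 go.py .45 .05 .231 77;python3 go.py .4354 -.298 .231 77;python3 go.py .4354 -.298 .056 77
```

```text
t 0.1 pos [0.2476 0.5733 0.2302] yaw 66.63 tilt [-9.0e-04 -1.6e-03 -1.0e+00] turn shares -1.728 shift shares [ -7.873 -11.608  -0.   ] F [-0.2  0.6  0.5] gap 0.0854 j6 -0.12
t 0.1 pos [0.2476 0.5733 0.2302] yaw 66.63 tilt [-9.0e-04 -1.6e-03 -1.0e+00] turn shares -1.728 shift shares [-9.4740e+00 -2.0167e+01  1.5000e-02] F [-0.2  0.6  0.5] gap 0.0854 j6 -0.12
t 0.1 pos [0.2476 0.5733 0.2302] yaw 66.63 tilt [-9.0e-04 -1.6e-03 -1.0e+00] turn shares -1.728 shift shares [ -9.475 -20.159   4.39 ] F [-0.2  0.6  0.5] gap 0.0854 j6 -0.12
```

Emit:
step_arm(
  targets=[60,0,0,0,0,0,-0.87,60,0,0,0,0,0,-0.86,60,-0.65,-0.97,0,0,0,0,60,-0.65,-0.97,0,0,0,0,60,-0.65,-0.97,0,0,0,0,60,-0.65,-0.97,0,0,0,0,60,-0.65,-0.97,0,0,0,0,60,-0.65,-0.97,0,0,0,0,60,-0.65,-0.97,0,0,0,0,60,-0.65,-0.97,0,0,0,0],
)

```text
t: 1.1
tool_pos: [0.3808, 0.2227, 0.2309]
eef_rot: [0.113, 0.994, -0.0, -0.0]
wrist_force: [-0.4, 0.2, 0.9]
finger_gap: 0.06
grasp_force: 0.0
```

Emit:
step_arm(
  targets=[60,-0.65,-0.97,0,0,0,0,60,-0.65,-0.97,0,0,0,0,60,-0.65,-0.97,0,0,0,0,60,-0.65,-0.97,0,0,0,0,60,0,0,0,0,0,0,60,0,0,0,0,0,0],
)

```text
t: 1.7
tool_pos: [0.4471, 0.0492, 0.2308]
eef_rot: [0.114, 0.993, 0.0, -0.001]
wrist_force: [0.4, 0.5, -0.3]
finger_gap: 0.0597
grasp_force: 0.0
```

```bash
python3 go.py .4354 -.298 .15 77
```

```text
t 1.7 pos [0.4471 0.0492 0.2308] yaw 76.86 tilt [-1.2e-03  5.0e-04 -1.0e+00] turn shares -0.023 shift shares [-1.67  -8.523  2.016] F [ 0.4  0.5 -0.3] gap 0.0597 j6 -1.4
```

Emit:
step_arm(
  targets=[60,-0.18,-0.95,0,0,0,0,60,-0.18,-0.95,0,0,0,0,60,-0.18,-0.95,0,0,0,0,60,-0.18,-0.95,0,0,0,0,60,-0.19,-0.95,0.2,0,0,0,60,-0.19,-0.95,0.4,0,0,0,60,-0.19,-0.95,0.5,0,0,0,60,-0.19,-0.94,0.5,0,0,0,60,-0.19,-0.92,0.4,0,0,0,60,0,0,0,0,0,0],
)

```text
t: 2.7
tool_pos: [0.4349, -0.2973, 0.1481]
eef_rot: [0.114, 0.994, 0.001, -0.002]
wrist_force: [0.4, 0.4, 0.6]
finger_gap: 0.0606
grasp_force: 0.0
```

```bash
python3 go.py .4354 -.298 .056 77
python3 - <<'E'
from h import *
b,d=imaging.camera('side');cv2.imwrite('pics/s1.png',cv2.resize(b[200:380,260:480],None,fx=3.3,fy=3.3,interpolation=cv2.INTER_CUBIC))
E
```

```text
t 2.7 pos [ 0.4349 -0.2973  0.1481] yaw 76.93 tilt [-0.0041  0.0029 -1.    ] turn shares -0.011 shift shares [-0.028 -0.018  2.302] F [0.4 0.4 0.6] gap 0.0606 j6 -2.08
```

View pics/s1.png

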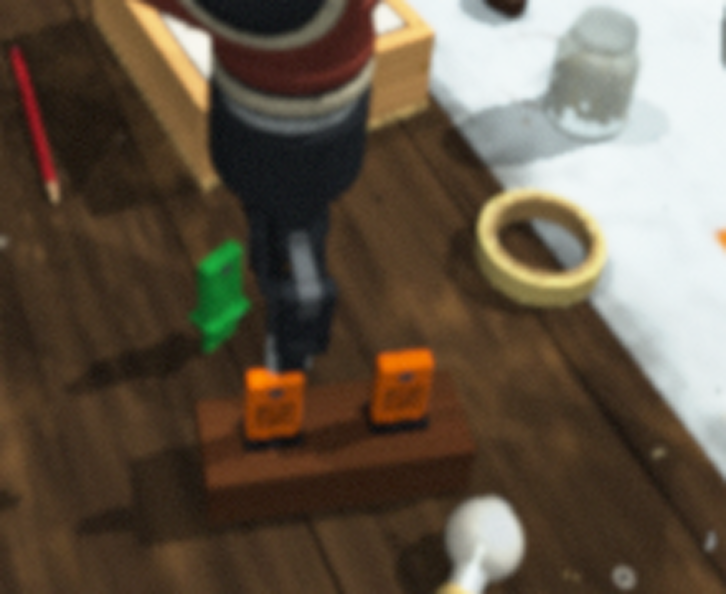

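The gripper is centred above the near gauge, which shows at crop (275,405). I'm going down to grasp it.

Emit:
step_arm(
  targets=[60,-0.03,-0.02,0.8,0,0,0,60,0,0,0.8,0,0,0,60,0,0,0.5,0,0,0,60,0,0,0.2,0,0,0,60,0,0,0,0,0,0,0,0,0,0,0,0,0,0,0,0,0,0,0,0,0,0,0,0,0,0,0,0,0,0,0,0,0,0,0,0,0,0,0,0,0],
)

```text
t: 3.75
tool_pos: [0.4376, -0.2985, 0.0607]
eef_rot: [0.113, 0.994, -0.001, 0.001]
wrist_force: [-0.2, 0.8, 6.0]
finger_gap: 0.0113
grasp_force: 59.8
```

```bash
python3 go.py .4354 -.298 .22 77
```

```text
t 3.75 pos [ 0.4376 -0.2985  0.0607] yaw 77.0 tilt [ 0.0018 -0.0012 -1.    ] turn shares 0.0 shift shares [ 0.048 -0.004 -3.984] F [-0.2  0.8  6. ] gap 0.0113 j6 -2.08
```

Emit:
step_arm(
  targets=[0,0,0,-0.2,0,0,0,0,0,0,-0.4,0,0,0,0,0,0,-0.8,0,0,0,0,0,0,-0.8,0,0,0,0,0,0,-0.8,0,0,0,0,0,0,-0.8,0,0,0,0,0,0,-0.3,0,0,0,0,0,0,0,0,0,0,0,0,0,0,0,0,0],
)

```text
t: 4.65
tool_pos: [0.4362, -0.2973, 0.2215]
eef_rot: [0.113, 0.994, 0.001, -0.001]
wrist_force: [0.0, -0.5, -2.0]
finger_gap: 0.0108
grasp_force: 60.1
```

```bash
python3 - <<'E'
from h import *
o=np.load('cab.npz');c,y=o['c'],float(o['yaw'])
for s in(1,-1):
    for x in(0,.03,-.03):
        l=.0975*s;print(s,x,(c+[np.cos(y)*x-np.sin(y)*l,np.sin(y)*x+np.cos(y)*l]).round(4))
E
python3 go.py .5791 -.0385 .22 95.55
```

```text
1 0 [0.5604 0.1556]
1 0.03 [0.5903 0.1585]
1 -0.03 [0.5305 0.1527]
-1 0 [ 0.5793 -0.0385]
-1 0.03 [ 0.6091 -0.0356]
-1 -0.03 [ 0.5494 -0.0414]
t 4.65 pos [ 0.4362 -0.2973  0.2215] yaw 77.01 tilt [-0.0019  0.0018 -1.    ] turn shares -3.09 shift shares [-4.181  6.093  0.037] F [ 0.  -0.5 -2. ] gap 0.0108 j6 -2.08
```

Emit:
step_arm(
  targets=[0,0,0,0,0,0,-0.8,0,0,0,0,0,0,-0.8,0,0,0,0,0,0,-0.8,0,0,0,0,0,0,-0.69,0,-0.6,0.87,0,0,0,0,0,-0.6,0.87,0,0,0,0,0,-0.6,0.87,0,0,0,0,0,-0.6,0.87,0,0,0,0,0,-0.6,0.87,0,0,0,0,0,-0.6,0.87,0,0,0,0],
)

```text
t: 5.65
tool_pos: [0.5592, -0.0741, 0.22]
eef_rot: [-0.048, 0.999, 0.001, -0.002]
wrist_force: [-0.1, -0.7, -0.6]
finger_gap: 0.0114
grasp_force: 60.0
```

Emit:
step_arm(
  targets=[0,-0.58,0.87,0.3,0,0,0,0,0,0,0.6,0,0,0,0,0,0,0.6,0,0,0,0,0,0,0.2,0,0,0,0,0,0,0,0,0,0,0,0,0,0,0,0,0],
)

```text
t: 6.25
tool_pos: [0.5796, -0.0395, 0.1553]
eef_rot: [-0.048, 0.999, 0.0, -0.0]
wrist_force: [0.9, 0.7, -0.4]
finger_gap: 0.0115
grasp_force: 60.1
```

```bash
python3 go.py .5793 -.0385 .15 95.55
python3 - <<'E'
from h import *
b,d=imaging.camera('side');cv2.imwrite('pics/s2f.png',b);np.save('s2.npy',d)
t,d=imaging.camera('top');cv2.imwrite('pics/t2f.png',t)
cv2.imwrite('pics/s2.png',np.hstack([cv2.resize(b[130:260,270:410],None,fx=3,fy=3,interpolation=cv2.INTER_CUBIC),cv2.resize(t[135:265,265:390],None,fx=3,fy=3,interpolation=cv2.INTER_CUBIC)]))
E
```

```text
t 6.25 pos [ 0.5796 -0.0395  0.1553] yaw 95.53 tilt [-4.e-04  1.e-04 -1.e+00] turn shares -0.004 shift shares [0.005 0.025 0.131] F [ 0.9  0.7 -0.4] gap 0.0115 j6 -1.86
```

View pics/s2.png

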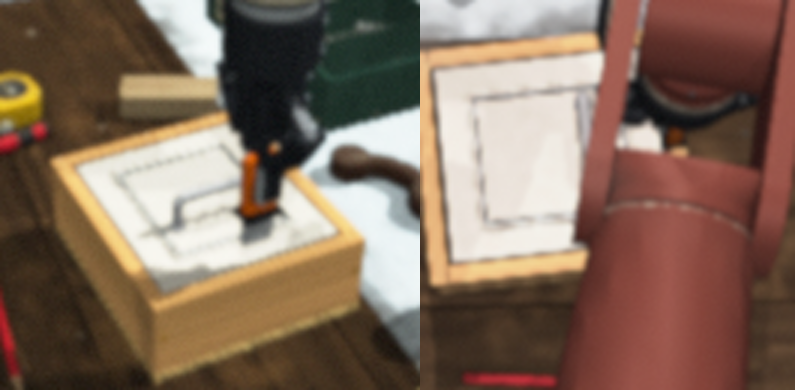

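In the left half (side view), the gauge is upright above the right gap, with the blade tip at crop (257,237). The top view is blocked by the arm. I'll lower it gently and feel for the gap.

Emit:
step_arm(
  targets=[0,0,0.025,0.3,0,0,0,0,0,0,0.2,0,0,0,0,0,0,0.05,0,0,0,0,0,0,0.05,0,0,0,0,0,0,0.05,0,0,0,0,0,0,0.05,0,0,0,0,0,0,0,0,0,0],
)

```text
t: 7.05
tool_pos: [0.5795, -0.0382, 0.1271]
eef_rot: [-0.048, 0.999, 0.0, -0.0]
wrist_force: [0.4, 0.4, -1.1]
finger_gap: 0.0117
grasp_force: 60.1
```

```bash
python3 go.py .5793 -.0385 .1275 95.55
```

```text
t 7.05 pos [ 0.5795 -0.0382  0.1271] yaw 95.56 tilt [-2.e-04  1.e-04 -1.e+00] turn shares 0.001 shift shares [ 0.006 -0.008 -0.009] F [ 0.4  0.4 -1.1] gap 0.0117 j6 -1.86
```

Emit:
step_arm(
  targets=[0,0,0,0.05,0,0,0,0,0,0,0.05,0,0,0,0,0,0,0.05,0,0,0,0,0,0,0.05,0,0,0,0,0,0,0.05,0,0,0,0,0,0,0,0,0,0],
)

```text
t: 7.65
tool_pos: [0.5793, -0.0381, 0.1168]
eef_rot: [-0.048, 0.999, 0.0, -0.0]
wrist_force: [0.2, -0.5, -1.3]
finger_gap: 0.0111
grasp_force: 60.1
```

Emit:
step_arm(
  targets=[0,0,0,0.1,0,0,0,0,0,0,0.1,0,0,0,0,0,0,0.05,0,0,0,0,0,0,0.05,0,0,0,0,0,0,0,0,0,0],
)

```text
t: 8.15
tool_pos: [0.5793, -0.0381, 0.1048]
eef_rot: [-0.048, 0.999, 0.0, -0.0]
wrist_force: [-0.8, -0.1, -0.5]
finger_gap: 0.0113
grasp_force: 60.1
```

```bash
python3 go.py .5793 -.0385 .1037 95.55
```

```text
t 8.15 pos [ 0.5793 -0.0381  0.1048] yaw 95.55 tilt [-7.e-04  2.e-04 -1.e+00] turn shares 0.001 shift shares [ 0.002 -0.009  0.028] F [-0.8 -0.1 -0.5] gap 0.0113 j6 -1.86
```

Emit:
step_arm(
  targets=[0,0,0,0.03,0,0,0,0,0,0,0.03,0,0,0,0,0,0,0.03,0,0,0,0,0,0,0.03,0,0,0,0,0,0,0,0,0,0],
)

```text
t: 8.65
tool_pos: [0.58, -0.0382, 0.1036]
eef_rot: [-0.049, 0.999, -0.0, -0.0]
wrist_force: [-8.5, 0.6, 12.0]
finger_gap: 0.0112
grasp_force: 62.3
```

The flange has seated: 12 N upward at z 0.1036, where I expected home. I'll release it, retract, and look.

Emit:
step_arm(
  targets=[0,0,0,-0.06,0,0,0,45,0,0,0,0,0,0,45,0,0,0,0,0,0,45,0,0,-0.4,0,0,0,45,0,0,-1,0,0,0,45,0,0,-1,0,0,0,45,0,0,-0.5,0,0,0,45,0.25,-1,0,0,0,0,45,0.5,-1,0,0,0,0],
)

```text
t: 9.55
tool_pos: [0.5587, -0.1212, 0.2218]
eef_rot: [-0.05, 0.999, -0.001, 0.002]
wrist_force: [0.1, -1.1, -0.7]
finger_gap: 0.0449
grasp_force: 0.0
```

```bash
python3 go.py .5094 -.315 .2 77
python3 - <<'E'
from h import *
b,d=imaging.camera('side');P=pts('side',d)
h=cv2.cvtColor(b,cv2.COLOR_BGR2HSV);m=cv2.inRange(h,(3,190,110),(16,255,255));m[:150]=0;N,l,s,c=cv2.connectedComponentsWithStats(m)
for i in range(1,N):
    if s[i,4]>40:q=P[l==i];print(s[i],np.median(q,0).round(4),np.percentile(q[:,2],[3,97]).round(3))
cv2.imwrite('pics/s3.png',cv2.resize(b[120:370,260:420],None,fx=2.4,fy=2.4,interpolation=cv2.INTER_CUBIC))
E
```

```text
t 9.55 pos [ 0.5587 -0.1212  0.2218] yaw 95.73 tilt [ 0.0042 -0.0016 -1.    ] turn shares 3.122 shift shares [ 0.114 -4.998  0.555] F [ 0.1 -1.1 -0.7] gap 0.0449 j6 -2.01
[350 197  11  20 154] [ 0.5744 -0.0448  0.1252] [0.095 0.144]
[373 305  19  23 315] [ 0.5086 -0.3199  0.0797] [-0.001  0.102]
```

View pics/s3.png

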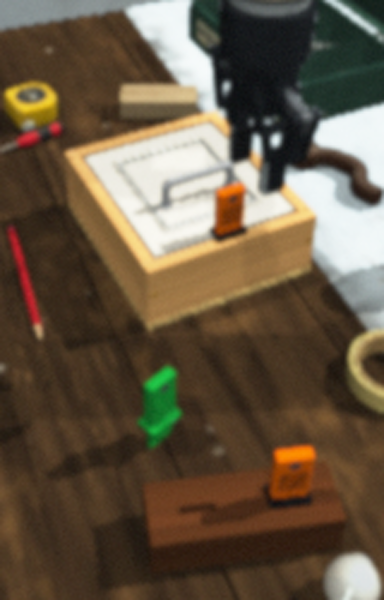

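The first gauge is upright in the right gap at crop (229,210), with its grip top at z 0.144, so it's home. The second stands in the stand at (293,472). I'll fetch it now.

Emit:
step_arm(
  targets=[60,0,0,0,0,0,0.8,60,0,0,0,0,0,0.8,60,0,0,0,0,0,0.8,60,0,0,0,0,0,0.72,60,0.02,-1,0,0,0,0,60,0.02,-1,0,0,0,0,60,0.02,-1,0,0,0,0,60,0.03,-1,0.3,0,0,0,60,0.03,-1,0.3,0,0,0,60,0,0,0,0,0,0],
)

```text
t: 10.6
tool_pos: [0.5052, -0.3176, 0.1937]
eef_rot: [0.117, 0.993, 0.0, -0.001]
wrist_force: [-0.7, 0.8, -0.2]
finger_gap: 0.0602
grasp_force: 0.0
```

```bash
python3 go.py .5094 -.315 .061 77
```

```text
t 10.6 pos [ 0.5052 -0.3176  0.1937] yaw 76.54 tilt [-2.6e-03  4.0e-04 -1.0e+00] turn shares -0.077 shift shares [-0.097  0.088  3.316] F [-0.7  0.8 -0.2] gap 0.0602 j6 -2.02
```

Emit:
step_arm(
  targets=[60,-0.1,0.09,0.9,0,0,-0.08,60,0,0,0.9,0,0,0,60,0,0,0.9,0,0,0,60,0,0,0.6,0,0,0,60,0,0,0,0,0,0,0,0,0,0,0,0,0,0,0,0,0,0,0,0,0,0,0,0,0,0,0,0,0,0,0,0,0,0,0,0,0,0,0,0,0],
)

```text
t: 11.6
tool_pos: [0.513, -0.3145, 0.0656]
eef_rot: [0.11, 0.994, -0.003, 0.002]
wrist_force: [-1.5, -4.3, 2.3]
finger_gap: 0.0114
grasp_force: 61.1
```

Emit:
step_arm(
  targets=[0,0,0,-0.2,0,0,0,0,0,0,-0.4,0,0,0,0,0,0,-0.8,0,0,0,0,0,0,-0.9,0,0,0,0,0,0,-0.9,0,0,0,0,0,0,-0.9,0,0,0,0,0,0,-0.6,0,0,0,0,0,0,0,0,0,0],
)

```text
t: 12.4
tool_pos: [0.514, -0.3132, 0.2575]
eef_rot: [0.11, 0.994, -0.003, 0.005]
wrist_force: [0.3, -0.8, -0.5]
finger_gap: 0.0115
grasp_force: 60.8
```

```bash
python3 go.py .5604 .1556 .25 95.55
```

```text
t 12.4 pos [ 0.514  -0.3132  0.2575] yaw 77.31 tilt [ 0.0084 -0.0063 -0.9999] turn shares -3.04 shift shares [-2.288 11.553  0.16 ] F [ 0.3 -0.8 -0.5] gap 0.0115 j6 -2.02
```

Emit:
step_arm(
  targets=[0,0,0,0,0,0,-0.8,0,0,0,0,0,0,-0.8,0,0,0,0,0,0,-0.8,0,0,0,0,0,0,-0.64,0,-0.19,0.96,0,0,0,0,0,-0.19,0.96,0,0,0,0,0,-0.19,0.96,0,0,0,0,0,-0.19,0.96,0,0,0,0,0,-0.19,0.96,0,0,0,0,0,-0.19,0.96,0,0,0,0],
)

```text
t: 13.4
tool_pos: [0.5343, -0.0762, 0.2495]
eef_rot: [-0.048, 0.999, 0.0, -0.001]
wrist_force: [0.7, -0.3, -0.2]
finger_gap: 0.0113
grasp_force: 60.7
```

Emit:
step_arm(
  targets=[0,-0.19,0.96,0,0,0,0,0,-0.19,0.96,0,0,0,0,0,-0.19,0.96,0,0,0,0,0,-0.19,0.96,0.2,0,0,0,0,-0.19,0.96,0.5,0,0,0,0,-0.19,0.96,0.8,0,0,0,0,0,0,0.5,0,0,0,0,0,0,0,0,0,0,0,0,0,0,0,0,0],
)

```text
t: 14.3
tool_pos: [0.5575, 0.155, 0.1705]
eef_rot: [-0.048, 0.999, -0.0, -0.001]
wrist_force: [0.3, 0.3, 0.1]
finger_gap: 0.0115
grasp_force: 60.9
```

```bash
python3 go.py .5604 .1556 .15 95.55
```

```text
t 14.3 pos [0.5575 0.155  0.1705] yaw 95.54 tilt [-1.8e-03 -3.0e-04 -1.0e+00] turn shares -0.001 shift shares [-0.075  0.008  0.512] F [0.3 0.3 0.1] gap 0.0115 j6 -1.52
```

Emit:
step_arm(
  targets=[0,-0.07,0,0.4,0,0,0,0,0,0.01,0.3,0,0,0,0,0,0,0.05,0,0,0,0,0,0,0.05,0,0,0,0,0,0,0.05,0,0,0,0,0,0,0.05,0,0,0,0,0,0,0,0,0,0],
)

```text
t: 15.0
tool_pos: [0.5611, 0.1562, 0.1355]
eef_rot: [-0.048, 0.999, 0.0, 0.0]
wrist_force: [0.3, 1.1, -0.2]
finger_gap: 0.0116
grasp_force: 61.0
```

```bash
python3 go.py .5604 .1556 .1345 95.55
```

```text
t 15.0 pos [0.5611 0.1562 0.1355] yaw 95.55 tilt [ 7.e-04  6.e-04 -1.e+00] turn shares 0.001 shift shares [ 0.018 -0.013  0.025] F [ 0.3  1.1 -0.2] gap 0.0116 j6 -1.52
```

Emit:
step_arm(
  targets=[0,0,0,0.05,0,0,0,0,0,0,0.05,0,0,0,0,0,0,0.05,0,0,0,0,0,0,0,0,0,0],
)

```text
t: 15.4
tool_pos: [0.5607, 0.1561, 0.1288]
eef_rot: [-0.048, 0.999, 0.0, -0.0]
wrist_force: [1.1, 2.2, -2.1]
finger_gap: 0.0111
grasp_force: 60.8
```

Emit:
step_arm(
  targets=[0,0,0,0.05,0,0,0,0,0,0,0.05,0,0,0,0,0,0,0.05,0,0,0,0,0,0,0.05,0,0,0,0,0,0,0,0,0,0],
)

```text
t: 15.9
tool_pos: [0.5608, 0.1561, 0.1208]
eef_rot: [-0.048, 0.999, 0.0, -0.0]
wrist_force: [0.4, 3.0, -0.7]
finger_gap: 0.0116
grasp_force: 60.9
```

Emit:
step_arm(
  targets=[0,0,0,0.07,0,0,0,0,0,0,0.07,0,0,0,0,0,0,0.05,0,0,0,0,0,0,0.05,0,0,0,0,0,0,0.03,0,0,0,0,0,0,0.03,0,0,0,0,0,0,0.03,0,0,0,0,0,0,0,0,0,0],
)

```text
t: 16.7
tool_pos: [0.5611, 0.1559, 0.1084]
eef_rot: [-0.048, 0.999, -0.0, 0.0]
wrist_force: [-1.1, 2.3, 3.7]
finger_gap: 0.0114
grasp_force: 61.3
```

Emit:
step_arm(
  targets=[0,0,0,0.03,0,0,0,0,0,0,0,0,0,0],
)

```text
t: 16.9
tool_pos: [0.5611, 0.1559, 0.1084]
eef_rot: [-0.049, 0.999, -0.0, 0.0]
wrist_force: [-3.2, 2.3, 7.9]
finger_gap: 0.0113
grasp_force: 62.3
```

Emit:
step_arm(
  targets=[0,0,0,-0.04,0,0,0,45,0,0,0,0,0,0,45,0,0,0,0,0,0,45,0,0,-0.4,0,0,0,45,0,0,-1,0,0,0,45,0,0,-1,0,0,0,45,0,0,-1,0,0,0,45,0.5,1,-0.5,0,0,0,45,0.5,1,0,0,0,0,45,0.5,1,0,0,0,0],
)

```text
t: 17.9
tool_pos: [0.4895, 0.2704, 0.2674]
eef_rot: [-0.048, 0.999, 0.0, 0.002]
wrist_force: [-0.3, -0.4, -0.1]
finger_gap: 0.0451
grasp_force: 0.0
```

Emit:
step_arm(
  targets=[45,0,1,0,0,0,0,45,0,1,0,0,0,0,45,0,1,0,0,0,0,45,0,0,0,0,0,0],
)

```text
t: 18.3
tool_pos: [0.4768, 0.3925, 0.2654]
eef_rot: [-0.051, 0.999, 0.001, 0.0]
wrist_force: [-0.1, 0.3, 0.6]
finger_gap: 0.0452
grasp_force: 0.0
```

Run:
```python
from h import *
o=np.load('cab.npz');c,y=o['c'],float(o['yaw']);Rm=np.array([[np.cos(y),np.sin(y)],[-np.sin(y),np.cos(y)]])
ims=[]
for n in('side','top'):
    b,d=imaging.camera(n);P=pts(n,d)
    h=cv2.cvtColor(b,cv2.COLOR_BGR2HSV);m=cv2.inRange(h,(3,170,110),(16,255,255));m[:135]=0;m[270:]=0;m[:,:250]=0;m[:,400:]=0;N,l,s,_=cv2.connectedComponentsWithStats(m)
    for i in range(1,N):
        if s[i,4]>20:q=P[l==i];md=np.median(q,0);print(n,s[i],(Rm@(md[:2]-c)).round(4),np.percentile(q[:,2],[3,97]).round(3))
    ims.append(cv2.resize(b[120:250,250:400],None,fx=2.6,fy=2.6,interpolation=cv2.INTER_CUBIC))
cv2.imwrite('pics/s4.png',np.hstack(ims));print(r.get_obs()['wrist_force'],r.get_obs()['t'])
```

```text
side [315 159  12  18 177] [-0.0047  0.0921] [0.021 0.143]
side [350 197  12  20 176] [-0.0048 -0.1036] [0.094 0.144]
top [345 171   6  14  59] [-0.0027 -0.0954] [0.121 0.146]
top [267 181   6  13  64] [-0.0037  0.0973] [0.135 0.146]
[-0.1950917  -0.50040805 -0.23754198] 18.4
```

View pics/s4.png

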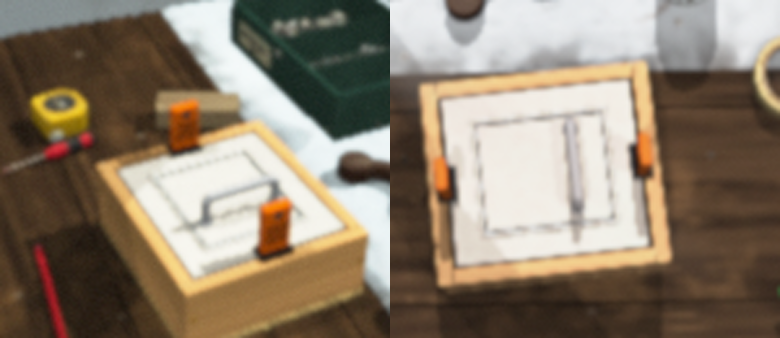

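Both gauges stand upright and fully home, one in each gap. In the side half they are at (183,128) and (275,228), in the top half at (443,177) and (643,153), with grip tops at about z 0.144. The door was already close enough to centred that it didn't need moving.

```bash
python3 -c "
from plant import r
print(r.job_done())"
```

```text
the job is handed in; nothing more can be done
None
```

Both orange gauges stand fully home and released, one in each side gap; neither jammed, so the door did not need easing over, and the job is handed in (it returned no verdict).

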